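Bring the red tin to the front of the spice turntable

ROBOT

A 6-joint arm with a two-finger parallel gripper is mounted at the origin on the work surface. World frame = base frame: x ahead of the robot, y to its left, z up, the work surface at z = 0. Lengths are in m, angles in rad, forces in N, time in s.
With the tool pointing down it reaches from about 0.225 to 0.875 m from the base axis. Payload 3.4 kg.
Tool frame: the origin (TCP) lies at the very end of the fingers, on their centre line; the grasp point (between the pads) lies 19 mm behind it; z points along the fingers, y is the direction in which the jaws open and shut (so a half turn about z gives the same grasp; the last joint's range is limited). The gripper opens to 85 mm and grips with 20 to 120 N. Pads are 22 mm wide; open, the fingers measure 114 mm over their backs; the gripper's body (76 mm by 85 mm) begins 54 mm behind the grasp point. The pads swing forward as they close: fully open they stand 13 mm farther back than shut.
Start: joints at [1.229, 0.276, 1.505, -0, 1.361, -0.121], TCP at [0.126, 0.561, 0.231] pointing down, gripper open.
Joint ranges: [-2.89, 2.89], [-0.75, 2.08], [0.22, 2.7], [-1.18, 4.32], [0.11, 2.71], [-2.7, 2.7]. Speed limits (rad/s): [2.57, 2.57, 3.14, 3.14, 3.14, 3.14].

INTERFACE

Orientations are given as a unit quaternion [w, x, y, z].
In Python, from rig import manip gives the robot as it stands. The module is installed in compiled form; this text tells all that it offers.
- The arm moves only by the tool carry_out, never from a script. Its argument "moves" is one flat list of numbers, 5 for each row, row after row: the opening in per cent of the stroke, from 0 (shut) to 100 (fully open), then the shift along the world's x, y, z in cm, then the turn about the world's z in rad. A call has exactly 10 rows; each row shifts and turns the commanded pose from where the row before left it; what a row does not reach is not made up. A row lasts 1/10 s, in which the tool goes at most 50 mm and 8.59 degrees, less where a joint would pass 70% of its speed; a pose out of reach is approached as far as the arm can. A call is refused whole if a number of a shift passes 5 or a number of a turn 0.15, either way. A call with a gripper value outside its range is refused whole. The fingers move at their own pace and stop on an object; "squeeze" is the grip in N (left out, the last holds). Time passes only in rows, so rows that do not move let the fingers close, or fill a call up. It gives the time, the measured TCP pose, the force and the opening at its end, in the units of the state.
- manip.get_state(): the state, without advancing time (a new reading comes with each control period).
- manip.get_image(name): name is "scene" or "side" or "wrist"; returns the picture (400x640x3 uint8, red, green, blue); there is no depth.
- manip.camera_info(name): a dict with "fov_y" (degrees; the focal length in pixels is half the picture's height over the tangent of half this angle, whatever the lens; pixels are square), "cx", "cy" (the principal point, pixels), "rvec" (rotation vector, rad) and "tvec" (3), from world to camera coordinates, as OpenCV has them; the wrist camera has in their place "hand_eye" (4x4, takes a point from camera to tool coordinates, whose origin is the TCP and whose axes are the flange's). Camera axes: x right, y down, z forward; pixel columns grow to the right and rows downward; lengths in m; the calibration is good to about 2 mm. A picture is of the moment at which its call begins: read the wrist's pose just before it. camera_info takes no time and is no camera call.
- manip.sign_off(): hands the job in, once; it reports no verdict.
The state is a dict: "clock": time; "qpos": joint angles; "qd": joint speeds; "effort": joint torques, N m; "position": TCP position; "ee_rot": TCP orientation; "contact_force": force on the tool from outside, world axes, zero at the start; "moment": the same for the moment, N m; "width": finger opening in m.
Only numpy, scipy, OpenCV 4.12 (cv2) and the standard library are available. Lean on these libraries where they do the work, as an engineer would, in place of code of your own. Each camera call takes 0.05 s, during which the arm holds its last target. There are 200 camera calls.

TASK

Turn the spice turntable on the cupboard shelf by pushing its scalloped rim with the fingertips until the tin with the red lid faces squarely to the front, that is, straight out of the cupboard on the robot's side. Push gently, without gripping anything: do not touch the tins or the mat they stand on, and no tin may be lifted, tipped or knocked off; leave the mortar, jug, bowl and whisk alone. Finish with the turntable standing still.

Things in the scene. Friction and masses are not known exactly. Their poses are not given: they have to be found in the camera images.
- base: fixed grey round foot of the turntable, 170 mm diameter, 22 mm tall, standing on the shelf. Origin: on the turntable's axis, at the shelf surface (z = 0). Its axes are the world's: -x points straight to the cupboard's open front (the robot's side), +x to the back panel
- turntable: white plastic spice turntable, spins either way without stops about the vertical axis through its origin (axis at underside of tray; turns with it). Tray 236 mm diameter, edge 24 mm high and 6 mm thick, from 22 to 46 mm above the shelf. Bearing friction about 0.09 N m (0.7 N at the rim): it stops almost at once when not pushed. Tins stand near 0, 90, 180, 270 deg of its own axes, shuffled
- lobe (a point): top centre of one of eight equal round lobes on the rim, as tall as the edge (22 to 46 mm above the shelf): a 30 mm wide rounded nose centred 127 mm from the axis (tip at 142 mm) with sloping flanks, 48 mm wide at its root on the tray's wall; they stand at 22.5 (this one), 67.5, 112.5 ... degrees from the turntable's own x axis
- scallop (a point): middle of one of the eight finger scallops between the lobes, about 45 mm wide at the bottom, 70 mm at the mouth and 24 mm deep, open above, below and outwards, centred at 0 (this one), 45, 90 ... degrees from the turntable's own x axis; this point lies 130 mm from the axis, at the height of the rim's top
- mat: dark rubber non-slip mat lining the tray's floor, 221 mm diameter, on which the tins stand; its top is 34 mm above the shelf. Turns with the turntable. Origin: on the axis, 2 mm below its top
- red_tin: loose round flat tin, 60 mm diameter, 36 mm tall, 110 g (+-30%), standing on the turntable's mat about 70 mm from its axis; the marked one: its whole lid and lid band are red. Origin: centre of its underside, z up
- tin_a: loose round flat tin, 60 mm diameter, 36 mm tall, 110 g (+-30%), standing on the turntable's mat about 70 mm from its axis; plain steel, dark lid band, pale clear-topped lid. Origin: centre of its underside, z up
- tin_b: loose round flat tin, 60 mm diameter, 36 mm tall, 110 g (+-30%), standing on the turntable's mat about 70 mm from its axis; plain steel, dark lid band, pale clear-topped lid. Origin: centre of its underside, z up
- tin_c: loose round flat tin, 60 mm diameter, 36 mm tall, 110 g (+-30%), standing on the turntable's mat about 70 mm from its axis; plain steel, dark lid band, pale clear-topped lid. Origin: centre of its underside, z up
- mortar: loose white ceramic mortar, 124 mm across its mouth, 75 mm tall, 0.9 kg, its pestle leaning in it up to 125 mm. Bystander. Origin: centre of its underside
- jug: loose blue plastic jug, 100 mm across its mouth, 145 mm tall, with a handle reaching 86 mm from its axis towards its own +y. Bystander. Origin: centre of its underside
- bowl: loose glass bowl, 150 mm across its mouth, 65 mm tall. Bystander. Origin: centre of its underside
- whisk: loose steel balloon whisk lying along its own x, 270 mm long (150 mm of handle side to -x, 120 mm of wires to +x), 54 mm thick at the wires. Bystander. Origin: under its axis, at the shelf surface

How it is judged:
By the outcome, as a careful person would: the job done as asked, in the order asked, and still so for the second after the job is handed in, with the robot touching nothing.
It also fails if it takes over 64 s, if anything falls off the work surface, if the arm or the gripper's body presses on something with over 40 N, if the wrist force passes 120 N, or if a joint passes its speed limit or range.

## Working session

There is one attempt and no reset: what is moved stays moved. The work goes in short steps, Python scripts to look and compute and a tool call to move; the robot and the scene stay as the last step left them, time stands still between calls to the robot, and variables do not carry over. Pictures are saved under pics/ and viewed, about 8 in all and at most 12, crops included, and the job is handed in when it is done.

Besides the shell and the picture viewer there is one more tool, called after ">>>" as a command line: name --argument value ..., lists and objects as JSON in quotes. carry_out: Moves the arm, as the interface text tells. Its arguments: {"type":"object","properties":{"moves":{"type":"array","items":{"type":"number"}},"squeeze":{"type":"number"}},"required":["moves"]}

```bash
mkdir -p pics; python3 - <<'E'
from rig import manip
import cv2,numpy as np
s=manip.get_state();print(s)
for n in ("scene","side","wrist"):
    im=manip.get_image(n);cv2.imwrite(f"pics/{n}0.png",im[...,::-1]);print(n,manip.camera_info(n))
E
```

```text
{'clock': 0.0, 'qpos': array([ 1.22899949e+00,  2.76591237e-01,  1.50614651e+00, -1.37160278e-05,
        1.36069223e+00, -1.21051677e-01]), 'qd': array([-1.17825286e-03, -1.40062689e-03,  5.73113257e-04, -5.43251853e-05,
        1.49451960e-03,  3.29843221e-04]), 'effort': array([-3.36037210e-04, -4.16772938e+01, -2.45811957e+01, -4.85929322e-04,
        1.09549650e-02,  1.58777802e-06]), 'position': array([0.12575901, 0.56053213, 0.23043652]), 'ee_rot': array([-2.04181543e-04,  1.10147148e-01,  9.93914867e-01, -8.95711851e-04]), 'contact_force': array([-0.31234066, -0.44785754,  0.77547024]), 'moment': array([-0.01892739,  0.01520577, -0.01818614]), 'width': 0.08496641852547407}
scene {'fov_y': 55.748617156272665, 'cx': 319.26669904803833, 'cy': 199.32528325817816, 'rvec': array([ 2.12197973,  0.91392797, -0.44550771]), 'tvec': array([-0.38997838, -0.19808766,  1.29690768])}
side {'fov_y': 57.12370844649655, 'cx': 316.5529409472273, 'cy': 195.84360913881034, 'rvec': array([ 2.38059635, -0.60410931,  0.22023345]), 'tvec': array([-0.49463527,  0.25221802,  0.78696518])}
wrist {'fov_y': 60.863085955012245, 'cx': 324.2976523702875, 'cy': 198.11771809651307, 'hand_eye': array([[ 3.59689186e-04, -9.46115804e-01, -3.23828281e-01,
         8.35129826e-02],
       [ 9.99999842e-01,  4.79861487e-04, -2.91251299e-04,
         6.05968769e-05],
       [ 4.30950178e-04, -3.23828126e-01,  9.46115828e-01,
        -1.42752455e-01],
       [ 0.00000000e+00,  0.00000000e+00,  0.00000000e+00,
         1.00000000e+00]])}
```

View pics/scene0.png

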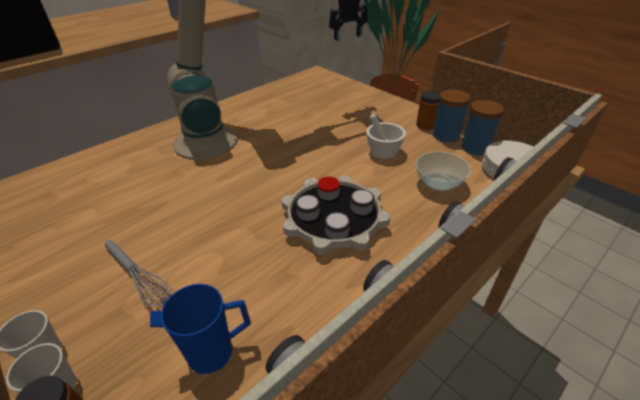

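View pics/side0.png

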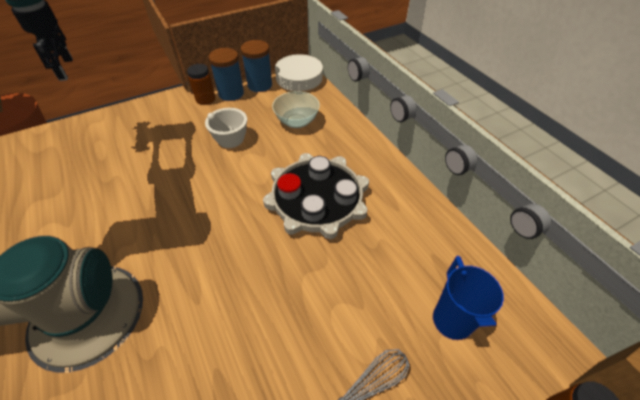

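The scene view shows the turntable near (335,213) with the red lid at (328,184), the mortar at (385,140), the bowl at (442,170), the jug at (205,325) and the whisk at (140,280). In the side view the turntable is near (317,195) and the red lid at (289,184).

```bash
cat > h.py <<'E'
import numpy as np,cv2
from rig import manip
def cam(n,st=None):
    c=manip.camera_info(n);f=200/np.tan(np.radians(c['fov_y'])/2)
    K=np.array([[f,0,c['cx']],[0,f,c['cy']],[0,0,1]])
    if 'rvec' in c:
        R=cv2.Rodrigues(c['rvec'])[0];return K,R.T,-R.T@c['tvec']
    w,x,y,z=st['ee_rot']
    from scipy.spatial.transform import Rotation as Q
    T=Q.from_quat([x,y,z,w]).as_matrix();H=c['hand_eye']
    return K,T@H[:3,:3],T@H[:3,3]+st['position']
def ray(C,p):
    K,R,o=C;return o,R@np.linalg.solve(K,[p[0],p[1],1.])
def onplane(C,p,z):
    o,d=ray(C,p);return o+d*(z-o[2])/d[2]
def tri(C1,p1,C2,p2):
    o1,d1=ray(C1,p1);o2,d2=ray(C2,p2)
    s=np.linalg.lstsq(np.c_[d1,-d2],o2-o1,rcond=None)[0]
    a,b=o1+s[0]*d1,o2+s[1]*d2
    return (a+b)/2,np.linalg.norm(a-b)
def proj(C,P):
    K,R,o=C;q=K@(R.T@(np.asarray(P)-o));return q[:2]/q[2]
def blobs(m,lo,hi):
    n,l,s,c=cv2.connectedComponentsWithStats(m.astype(np.uint8))
    return [(c[i],s[i,4],l==i) for i in range(1,n) if lo<s[i,4]<hi]
def masks(im):
    h=cv2.cvtColor(im,cv2.COLOR_RGB2HSV).astype(int)
    red=((h[...,0]<6)|(h[...,0]>174))&(h[...,1]>200)&(h[...,2]>130)
    dark=h[...,2]<60
    pale=(h[...,1]<50)&(h[...,2]>150)
    return red,dark,pale
E
python3 - <<'E'
from h import *
roi={'scene':(275,170,395,255),'side':(258,148,375,240)}
out=[]
for n in roi:
    im=cv2.imread(f'pics/{n}0.png')[...,::-1].copy();C=cam(n);x0,y0,x1,y1=roi[n]
    k=np.zeros(im.shape[:2],bool);k[y0:y1,x0:x1]=1
    r,d,p=[m&k for m in masks(im)]
    for nm,m in zip('rdp',(r,d,p)):
        for c,a,_ in blobs(m,40,9000): print(n,nm,c.round(1),a,onplane(C,c,.070 if nm!='d' else .034).round(4))
    print(C[2])
    out.append(cv2.resize(im[y0:y1,x0:x1],None,fx=4,fy=4,interpolation=cv2.INTER_CUBIC)[:340,:480])
w=max(o.shape[1] for o in out)
cv2.imwrite('pics/crop0.png',np.hstack([cv2.resize(o,(400,300)) for o in out])[...,::-1])
E
```

```text
scene r [328.  182.5] 192 [0.5237 0.0781 0.07  ]
scene d [334.3 213.2] 2457 [0.5927 0.0336 0.034 ]
scene p [310.  181.4] 41 [0.4872 0.0473 0.07  ]
scene p [361.9 196.1] 160 [0.6231 0.1004 0.07  ]
scene p [287.3 199.3] 58 [ 0.5024 -0.0427  0.07  ]
scene p [307.2 201.8] 165 [ 0.5442 -0.0133  0.07  ]
scene p [382.6 215.7] 72 [0.7058 0.0814 0.07  ]
scene p [336.9 220. ] 203 [ 0.6416 -0.007   0.07  ]
scene p [289.4 224.5] 75 [ 0.5762 -0.0967  0.07  ]
scene p [361.7 237.8] 90 [ 0.7205 -0.0081  0.07  ]
scene p [320.1 241.9] 93 [ 0.6657 -0.0833  0.07  ]
[ 1.09239276 -0.47048038  0.67721316]
side r [288.6 182. ] 300 [0.5231 0.0766 0.07  ]
side d [317.9 195. ] 2462 [0.5827 0.0293 0.034 ]
side p [319.  162.8] 188 [0.6243 0.1001 0.07  ]
side p [276.2 172.5] 48 [0.5093 0.1221 0.07  ]
side p [363.  180.8] 50 [ 0.692  -0.0106  0.07  ]
side p [345.8 187. ] 223 [ 0.6426 -0.0076  0.07  ]
side p [268.6 199.8] 61 [0.4547 0.0468 0.07  ]
side p [312.6 203. ] 249 [ 0.5446 -0.0135  0.07  ]
side p [359.8 209.3] 76 [ 0.6348 -0.0845  0.07  ]
side p [290.4 223.7] 81 [ 0.4702 -0.0431  0.07  ]
side p [329.9 227.9] 87 [ 0.5449 -0.0973  0.07  ]
[ 0.28549096 -0.51055849  0.76512556]
```

View pics/crop0.png

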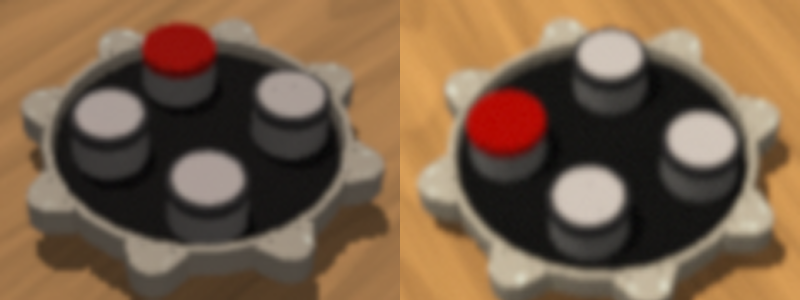

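```bash
cat >> h.py <<'E'
from scipy.optimize import least_squares
def lobefit(P):
    "P: Nx2 lobe points -> centre, radius, phase deg mod 45, residual"
    c0=P.mean(0)
    def f(v):
        d=P-v[:2];a=np.arctan2(d[:,1],d[:,0]);e=(a-v[3]+np.pi/8)%(np.pi/4)-np.pi/8
        return np.r_[np.hypot(*d.T)-v[2],v[2]*e]
    s=min((least_squares(f,[*c0,.13,p]) for p in np.arange(0,.78,.1)),key=lambda s:s.cost)
    return s.x[:2],s.x[2],np.degrees(s.x[3])%45,np.abs(s.fun).max()
E
python3 - <<'E'
from h import *
S=cam('scene');D=cam('side')
for a,b in [((328,182.5),(288.6,182)),((361.9,196.1),(319,162.8)),((307.2,201.8),(312.6,203)),((336.9,220),(345.8,187))]:
    print('tin',*tri(S,a,D,b))
c=np.array([.5845,.039]);roi={'scene':(275,170,395,255),'side':(258,148,375,240)}
for n,C in (('scene',S),('side',D)):
    im=cv2.imread(f'pics/{n}0.png')[...,::-1].copy();g=masks(im)[2]
    h=cv2.cvtColor(im,cv2.COLOR_RGB2HSV)
    # rectify the z=.046 plane, 0.5 mm/px, about c
    X=[(-.17,-.17),(.17,-.17),(.17,.17),(-.17,.17)]
    src=np.float32([proj(C,[c[0]+x,c[1]+y,.046]) for x,y in X]);dst=np.float32([[0,680],[0,0],[680,0],[680,680]])
    # image: right=+y... u=(y), v=-(x)
    dst=np.float32([[ (y+.17)*2000,(.17-x)*2000] for x,y in X])
    w=cv2.warpPerspective(im,cv2.getPerspectiveTransform(src,dst),(680,680))
    cv2.imwrite(f'pics/rect_{n}.png',w[...,::-1])
    P=np.array([onplane(C,q,.046)[:2] for q,a,_ in blobs(g,30,400) if roi[n][0]<q[0]<roi[n][2] and roi[n][1]<q[1]<roi[n][3]])
    r=np.hypot(*(P-c).T);P=P[(r>.115)&(r<.15)];print(n,len(P),lobefit(P))
a,b=[cv2.resize(cv2.imread(f'pics/rect_{n}.png'),(400,400)) for n in('scene','side')]
cv2.imwrite('pics/rect.png',np.hstack([a,b]))
E
```

```text
tin [0.52345457 0.07772698 0.06949547] 0.0012842127468223137
tin [0.62401568 0.09929101 0.07103109] 0.00010123187314321529
tin [ 0.54441496 -0.01359646  0.07034823] 8.764563034489265e-05
tin [ 0.64221268 -0.00776417  0.07071904] 0.0005703532699512451
scene 8 (array([0.58514809, 0.0391928 ]), np.float64(0.12466580238678304), np.float64(31.185460136183412), np.float64(0.0017704366920310854))
side 8 (array([0.58327357, 0.03731081]), np.float64(0.12542377447214334), np.float64(31.190319481159378), np.float64(0.001566780009482946))
```

View pics/rect.png

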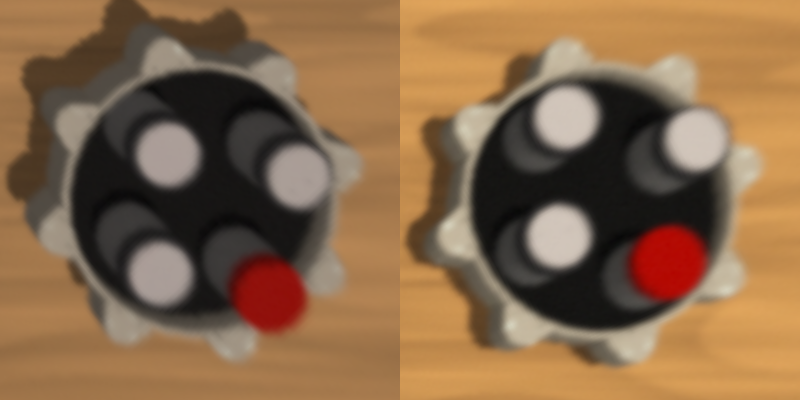

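The two rectified views agree. The axis is at about (0.584, 0.038), lobes stand at 31.2°+45k, and the red tin is at about 147.5°. That means a turn of about +32.5° counter-clockwise. I'll check that the mortar leaves room to enter the scallop at 143.7°.

```bash
python3 - <<'E'
from h import *
S=cam('scene');D=cam('side')
print('mortar mouth',tri(S,(386,130),D,(227,118)),'base',onplane(S,(386,155),0),onplane(D,(230,142),0))
print('pestle',tri(S,(374,116),D,(211,120)))
for n,C in(('scene',S),('side',D)): print(n,proj(C,[.475,.119,.03]))
for t in (143.7,176.2): print(t,.5842+.136*np.cos(np.radians(t)),.0385+.136*np.sin(np.radians(t)))
s=manip.get_state();print(s['position'])
E
```

```text
mortar mouth (array([0.46926391, 0.3806724 , 0.08345894]), np.float64(0.00017918374691446593)) base [0.48353574 0.37595906 0.        ] [0.45991025 0.37291731 0.        ]
pestle (array([0.42125759, 0.37110529, 0.1098196 ]), np.float64(0.014257522533088802))
scene [326.47900103 180.075455  ]
side [266.20184493 188.06975382]
143.7 0.4745937536142019 0.11901379231669387
176.2 0.44849900031228124 0.04751325045440008
[0.1257953  0.56067652 0.23065018]
```

>>> carry_out --moves '[0,2.5,-3.2,0,-0.03,0,2.5,-3.2,0,-0.03,0,2.5,-3.2,0,-0.03,0,2.5,-3.2,0,-0.03,0,2.5,-3.2,0,-0.03,0,2.5,-3.2,0,-0.03,0,2.5,-3.2,0,-0.03,0,2.5,-3.2,0,-0.03,0,2.5,-3.2,0,-0.03,0,2.5,-3.2,0,-0.03]' --squeeze 20

```text
clock: 1.15
position: [0.3765, 0.2396, 0.2313]
ee_rot: [0.0, 0.258, 0.966, 0.0]
contact_force: [-0.2, 1.0, 0.5]
width: -0.0001
```

>>> carry_out --moves '[0,1.2,-1.5,0,0,0,1.2,-1.5,0,0,0,1.2,-1.5,0,0,0,1.2,-1.5,-1,0,0,1.2,-1.5,-1,0,0,1.2,-1.5,-1,0,0,1.2,-1.5,-1,0,0,1.1,-1.3,0,0,0,0,0,0,0,0,0,0,0,0]'

```text
clock: 2.15
position: [0.471, 0.1232, 0.1917]
ee_rot: [-0.0, 0.258, 0.966, 0.0]
contact_force: [-1.5, -0.1, 0.7]
width: -0.0
```

```bash
python3 - <<'E'
from h import *
s=manip.get_state();im=manip.get_image('wrist');C=cam('wrist',s)
cv2.imwrite('pics/w1.png',im[...,::-1]);r,d,p=masks(im)
for m in (r,):
    for c,a,_ in blobs(m,100,90000):print(c,a,onplane(C,c,.07))
for n in('scene','side'):
    C=cam(n);print(n,[proj(C,s['position']-[0,0,h]).round() for h in(0,.15)])
print(s['position'],s['ee_rot'])
E
```

```text
scene [array([326., 128.]), array([327., 176.])]
side [array([257., 142.]), array([264., 185.])]
[0.4710258  0.12322521 0.1916522 ] [-1.04493645e-04  2.57902968e-01  9.66170751e-01  3.57315124e-04]
```

View pics/w1.png

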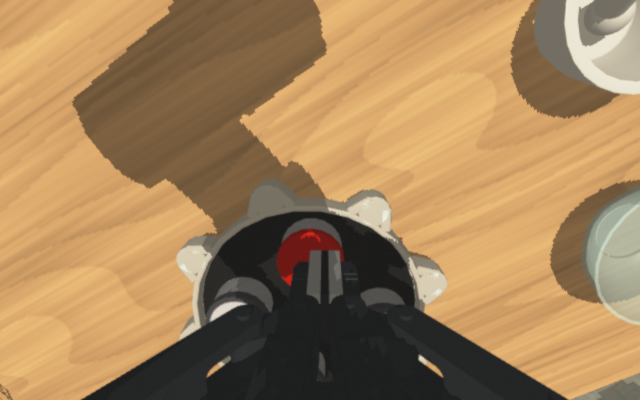

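The wrist view shows the shut fingertips at (322,255). The front lobes are at about (270,192) and (370,207), with the scallop between them.

```bash
python3 - <<'E'
from h import *
s=manip.get_state();C=cam('wrist',s)
c=np.array([.5842,.0385])
for q in((270,192),(370,207),(195,260),(432,280)):
    P=onplane(C,q,.046)[:2];d=P-c;print(q,P.round(4),np.hypot(*d).round(4),np.degrees(np.arctan2(d[1],d[0])).round(1))
print(proj(C,[.471,.123,.03]), proj(C,s['position']))
d=s['position'][:2]-c;print(np.hypot(*d),np.degrees(np.arctan2(d[1],d[0])))
for t in np.arange(140,190,4):
    print(t,(c+.136*np.array([np.cos(np.radians(t)),np.sin(np.radians(t))])).round(4))
E
```

```text
(270, 192) [0.455  0.0769] 0.1348 163.4
(370, 207) [0.5119 0.1476] 0.1309 123.5
(195, 260) [ 0.4767 -0.0222] 0.1234 -150.6
(432, 280) [0.6096 0.1652] 0.1292 78.7
[323.8643895  177.44380607] [324.28263408 266.95998421]
0.1417587869358286 143.1516493513957
140 [0.48   0.1259]
144 [0.4742 0.1184]
148 [0.4689 0.1106]
152 [0.4641 0.1023]
156 [0.46   0.0938]
160 [0.4564 0.085 ]
164 [0.4535 0.076 ]
168 [0.4512 0.0668]
172 [0.4495 0.0574]
176 [0.4485 0.048 ]
180 [0.4482 0.0385]
184 [0.4485 0.029 ]
188 [0.4495 0.0196]
```

>>> carry_out --moves '[0,0,0,-2.5,0,0,0,0,-2.5,0,0,0,0,-2.5,0,0,0,0,-2,0,0,0,0,-2,0,0,0,0,-1.5,0,0,0,0,-1.5,0,0,0,0,-1,0,0,0,0,-0.5,0,0,0,0,0,0]'

```text
clock: 3.2
position: [0.4706, 0.1234, 0.0312]
ee_rot: [-0.0, 0.257, 0.966, -0.0]
contact_force: [-0.3, 0.1, 0.1]
width: -0.0
```

>>> carry_out --moves '[0,-0.13,-0.62,0,0.02,0,-0.13,-0.62,0,0.02,0,-0.24,-0.41,0,0.02,0,-0.24,-0.41,0,0.02,0,-0.2,-0.43,0,0.02,0,-0.2,-0.43,0,0.02,0,-0.18,-0.44,0,0.02,0,-0.18,-0.44,0,0.02,0,-0.15,-0.45,0,0.02,0,-0.15,-0.45,0,0.02]'

```text
clock: 4.2
position: [0.4528, 0.0757, 0.0313]
ee_rot: [-0.0, 0.159, 0.987, 0.0]
contact_force: [-0.3, 0.9, 0.3]
width: -0.0
```

```bash
cat >> h.py <<'E'
def report(tag):
    S,D=cam('scene'),cam('side');c=np.array([.5842,.0385]);roi={'scene':(275,165,395,255),'side':(258,148,375,240)};q={};ph=[]
    for n,C in(('scene',S),('side',D)):
        im=manip.get_image(n);cv2.imwrite(f'pics/{n}{tag}.png',im[...,::-1]);x0,y0,x1,y1=roi[n]
        k=np.zeros(im.shape[:2],bool);k[y0:y1,x0:x1]=1;r,d,p=[m&k for m in masks(im)]
        b=blobs(r,30,2000)
        if b:
            t=max(b,key=lambda t:t[1]);q[n]=t[0];P=onplane(C,t[0],.07)[:2];v=P-c
            print(n,'red',t[0].round(1),t[1],P.round(4),np.degrees(np.arctan2(v[1],v[0])).round(2)%360)
        P=np.array([onplane(C,t[0],.046)[:2] for t in blobs(p,30,400)]);r=np.hypot(*(P-c).T);P=P[(r>.115)&(r<.15)]
        if len(P)>3: print(n,'lobes',len(P),*lobefit(P))
        for t in blobs(p,100,400):
            P=onplane(C,t[0],.07)[:2]
            if np.hypot(*(P-c))<.1: print('  tin',P.round(4))
    if len(q)==2: print(tri(S,q['scene'],D,q['side']))
E
python3 -c "
from h import *
print(manip.get_state()['position']);report(2)"
```

```text
[0.4527838  0.07569979 0.0313013 ]
scene lobes 6 [0.58535511 0.03903032] 0.12423403892329264 43.19232016066742 0.002801694716481243
  tin [0.6108 0.1078]
  tin [ 0.5561 -0.0225]
  tin [0.6501 0.0059]
side lobes 5 [0.604727   0.00375183] 0.10615076636521376 17.74708614071406 0.03139239776388533
  tin [0.6111 0.1071]
  tin [0.6512 0.006 ]
  tin [ 0.5568 -0.0218]
```

>>> carry_out --moves '[0,-0.1,-0.44,0,0.03,0,-0.1,-0.44,0,0.03,0,-0.09,-0.47,0,0.03,0,-0.09,-0.47,0,0.03,0,-0.05,-0.47,0,0.03,0,-0.05,-0.47,0,0.03,0,-0.01,-0.47,0,0.03,0,-0.01,-0.47,0,0.03,0,0,-0.3,0,0.03,0,0,-0.3,0,0.03]'

```text
clock: 5.3
position: [0.4478, 0.033, 0.0313]
ee_rot: [-0.0, 0.01, 1.0, 0.0]
contact_force: [-0.3, 1.1, 0.5]
width: 0.0002
```

```bash
python3 -c "
from h import *
print(manip.get_state()['position']);report(3)"
```

```text
[0.44776176 0.03301521 0.03125201]
scene lobes 5 [0.61583137 0.0126915 ] 0.10620008578030166 35.70139468290033 0.030381123816354105
  tin [0.5882 0.1119]
  tin [ 0.5774 -0.0262]
  tin [0.6574 0.0281]
side lobes 4 [0.58296652 0.03712813] 0.12413588049604207 16.53910525091646 0.00037976032780956073
  tin [0.595  0.1135]
  tin [0.6642 0.0326]
  tin [ 0.5773 -0.0266]
```

>>> carry_out --moves '[0,0,0.4,0,0,0,-1.5,0,0,0,0,-3,0,0,0,0,-3,0,0,0,0,-3,0,2,0,0,-3,0,3,0,0,-2,0,3,0,0,0,0,3,0,0,0,0,2,0,0,0,0,0,0]'

```text
clock: 6.4
position: [0.295, 0.0371, 0.1638]
ee_rot: [0.004, 0.01, 1.0, -0.0]
contact_force: [0.1, -0.7, 0.1]
width: -0.0001
```

```bash
python3 - <<'E'
from h import *
s=manip.get_state();print(s['position']);report(4)
im=manip.get_image('wrist');cv2.imwrite('pics/w4.png',im[...,::-1]);C=cam('wrist',s)
for c,a,_ in blobs(masks(im)[0],100,90000):print('wrist red',c,a,onplane(C,c,.07))
E
```

```text
[0.29504718 0.03710509 0.16381418]
scene red [315.  186.7] 196 [0.5129 0.0414] 177.63
scene lobes 5 [0.61589013 0.01316496] 0.10643095826596066 35.92392270187166 0.030456194303310424
  tin [0.5875 0.112 ]
  tin [ 0.5764 -0.0262]
  tin [0.6573 0.0283]
side red [290.7 192.9] 338 [0.5117 0.0409] 178.09
side lobes 5 [0.58253833 0.03718227] 0.1236504320121563 16.761688509599466 0.0012174346340035756
  tin [0.5956 0.1136]
  tin [0.665  0.0332]
  tin [ 0.5766 -0.0264]
(array([0.51208659, 0.0420218 , 0.06897243]), np.float64(0.00044697890348108465))
```

```bash
python3 - <<'E'
import cv2,numpy as np
a=cv2.imread('pics/scene4.png')[165:255,275:395];b=cv2.imread('pics/side4.png')[148:240,258:375]
cv2.imwrite('pics/c4.png',np.hstack([cv2.resize(x,(400,300),interpolation=cv2.INTER_CUBIC) for x in(a,b)]))
E
```

```text
(no output)
```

View pics/c4.png

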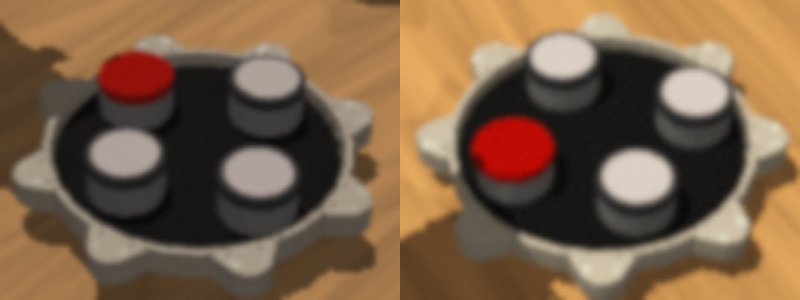

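```bash
cat >> h.py <<'E'
def lids(n,tag,c=np.array([.5842,.0385])):
    im=cv2.imread(f'pics/{n}{tag}.png')[...,::-1].copy();C=cam(n);r,_,p=masks(im)
    h=cv2.cvtColor(im,cv2.COLOR_RGB2HSV);rv=np.median(h[...,2][r&cv2.inRange(h[...,1],230,255).astype(bool)])
    out=[]
    for m in(p,r):
        m=cv2.morphologyEx(m.astype(np.uint8),cv2.MORPH_OPEN,cv2.getStructuringElement(cv2.MORPH_ELLIPSE,(7,7)))
        for t in blobs(m,80,600):
            P=onplane(C,t[0],.07)[:2]
            if np.hypot(*(P-c))<.09:
                yx=np.argwhere(t[2]);X=np.array([onplane(C,q[::-1],.07)[:2] for q in yx])
                out.append((P,t[1],cv2.minEnclosingCircle((X*1e3).astype(np.float32))))
    return out
E
python3 - <<'E'
from h import *
for n in('scene','side'):
    A=[]
    for tag in(0,4):
        L=lids(n,tag);print(n,tag)
        for P,a,(cc,R) in L: print('  ',P.round(4),a,np.round(cc,1),round(R,1))
        A.append(np.array([P for P,a,_ in L[:3]]))
    if len(A[0])==len(A[1])==3:
        a0=A[0];best=None
        import itertools
        for pm in itertools.permutations(range(3)):
            a1=A[1][list(pm)];u=a0-a0.mean(0);v=a1-a1.mean(0)
            th=np.arctan2((u[:,0]*v[:,1]-u[:,1]*v[:,0]).sum(),(u*v).sum());R=np.array([[np.cos(th),-np.sin(th)],[np.sin(th),np.cos(th)]])
            e=np.abs(u@R.T-v).max();t=a1.mean(0)-R@a0.mean(0)
            if best is None or e<best[0]: best=(e,np.degrees(th),np.linalg.solve(np.eye(2)-R,t))
        print(n,best)
E
```

```text
scene 0
   [0.6231 0.1005] 157 [623.4 100.7] 22.2
   [ 0.5438 -0.0135] 162 [543.3 -13.2] 22.0
   [ 0.6418 -0.0069] 201 [641.4  -6.6] 22.4
   [0.5239 0.0782] 186 [524.1  78.5] 26.3
scene 4
   [0.5874 0.1123] 146 [586.9 111.9] 22.4
   [ 0.5764 -0.0262] 186 [575.8 -25.5] 22.8
   [0.6573 0.0283] 202 [657.1  28.5] 22.7
   [0.5133 0.0415] 193 [513.9  40.8] 27.1
scene (np.float64(0.0003026592683903241), np.float64(30.122136440864338), array([0.58376171, 0.04007226]))
side 0
   [0.6246 0.0998] 180 [624.4  99.9] 24.1
   [ 0.6428 -0.0076] 220 [643.1  -7.4] 24.3
   [ 0.5447 -0.0136] 247 [544.9 -13.2] 24.4
   [0.523  0.0768] 298 [523.1  77.4] 29.2
side 4
   [0.5884 0.1112] 200 [588.8 112. ] 25.1
   [0.6649 0.0329] 273 [666.3  39.9] 38.1
   [ 0.5766 -0.0264] 253 [577.  -26.1] 24.7
   [0.5119 0.0409] 335 [510.8  41.8] 30.0
side (np.float64(0.004228909962691624), np.float64(31.600890965647057), array([0.58397545, 0.04318833]))
```

The crops show the red lid at the front-left of the tray: (315,187) in the scene view and (291,193) in the side view. Its angle is about 177.6°, so about 2.4° remain. I'll go back into the scallop and push that much more.

>>> carry_out --moves '[0,0,0,-3,0,0,0,0,-3,0,0,2,0,-3,0,0,3,0,-2.5,0,0,3,0,-1.5,0,0,3,0,0,0,0,2.5,0,0,0,0,2,0,0,0,0,0,0,0,0,0,0,0,0,0]'

```text
clock: 7.55
position: [0.4459, 0.0373, 0.0299]
ee_rot: [-0.002, 0.01, 1.0, 0.0]
contact_force: [-1.6, -0.2, -0.3]
width: -0.0
```

>>> carry_out --moves '[0,0.2,0,0,0,0,0,-0.2,0,0,0,0,-0.2,0,0,0,0,-0.1,0,0,0,0,-0.1,0,0,0,0,-0.1,0,0,0,0,-0.1,0,0,0,0,-0.1,0,0,0,0,-0.1,0,0,0,0,0,0,0]'

```text
clock: 8.55
position: [0.4501, 0.0269, 0.0314]
ee_rot: [0.0, 0.01, 1.0, -0.0]
contact_force: [-0.5, 0.9, -0.7]
width: -0.0001
```

>>> carry_out --moves '[0,0,0.4,0,0,0,-1.5,0,0,0,0,-3,0,0,0,0,-3,0,0,0,0,-3,0,2,0,0,-3,0,3,0,0,-2,0,3,0,0,0,0,3,0,0,0,0,2,0,0,0,0,0,0]'

```text
clock: 9.55
position: [0.2972, 0.0309, 0.1639]
ee_rot: [0.004, 0.01, 1.0, -0.0]
contact_force: [0.3, -0.4, 0.2]
width: 0.0001
```

```bash
python3 - <<'E'
from h import *
s=manip.get_state();print(s['position']);report(5)
for n in('scene','side'):
    for tag in(0,5):
        L=lids(n,tag);print(n,tag)
        for P,a,(cc,R) in L: print('  ',P.round(4),a,np.round(cc,1),round(R,1))
im=manip.get_image('wrist');cv2.imwrite('pics/w5.png',im[...,::-1]);C=cam('wrist',s)
for c,a,_ in blobs(masks(im)[0],100,90000):print('wrist red',c,a,onplane(C,c,.07))
E
```

```text
[0.29717168 0.03086519 0.16386797]
scene red [314.2 187.5] 197 [0.5138 0.0378] 180.56
scene lobes 5 [0.61738493 0.01489753] 0.10616076673541709 38.92663119296502 0.029877289262801268
  tin [0.5841 0.1123]
  tin [ 0.5797 -0.0263]
  tin [0.6582 0.0319]
side red [291.4 193.8] 331 [0.5122 0.0375] 180.83
side lobes 5 [0.58263103 0.0370087 ] 0.12362453783034034 19.574411055325697 0.0006119644239609284
  tin [0.5928 0.115 ]
  tin [0.6647 0.0372]
  tin [ 0.5804 -0.027 ]
(array([0.5126626 , 0.03872255, 0.06866121]), np.float64(0.00033080221795015613))
scene 0
   [0.6231 0.1005] 157 [623.4 100.7] 22.2
   [ 0.5438 -0.0135] 162 [543.3 -13.2] 22.0
   [ 0.6418 -0.0069] 201 [641.4  -6.6] 22.4
   [0.5239 0.0782] 186 [524.1  78.5] 26.3
scene 5
   [0.5845 0.1125] 149 [584.2 113. ] 22.4
   [ 0.5797 -0.0263] 194 [579.2 -26. ] 23.1
   [0.6582 0.0319] 196 [657.7  32.4] 22.8
   [0.5144 0.038 ] 189 [512.3  38.8] 27.1
side 0
   [0.6246 0.0998] 180 [624.4  99.9] 24.1
   [ 0.6428 -0.0076] 220 [643.1  -7.4] 24.3
   [ 0.5447 -0.0136] 247 [544.9 -13.2] 24.4
   [0.523  0.0768] 298 [523.1  77.4] 29.2
side 5
   [0.585  0.1119] 196 [585.3 112.2] 24.9
   [0.6628 0.0358] 251 [665.4  42.1] 35.6
   [ 0.5805 -0.027 ] 253 [580.1 -26.4] 25.0
   [0.5123 0.0376] 329 [511.2  38. ] 29.9
```

View pics/w5.png

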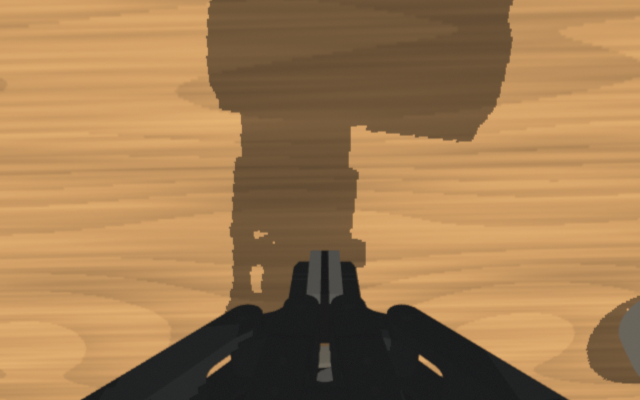

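The wrist view shows only the shelf and the gripper's shadow, so it does not help here. The two fixed views put the red tin within about 1° of 180°. I'll check from overhead with the wrist camera, where tray and tin appear in the same picture.

>>> carry_out --moves '[0,0,0,3,0,0,0,0,4,0,0,1,0,4,0,0,2,0,3,0,0,4,0,0,0,0,4,0,0,0,0,4,0,0,0,0,4,0.5,0,0,0,4,0.5,0,0,0,4,0,0,0]'

```text
clock: 10.7
position: [0.5661, 0.0417, 0.2985]
ee_rot: [-0.002, 0.01, 1.0, 0.0]
contact_force: [-0.3, 0.4, 0.8]
width: -0.0001
```

>>> carry_out --moves '[0,3,0,0,0,0,3,0,0,0,0,2,0,0,0,0,0,0,0,0,0,0,0,0,0,0,0,0,0,0,0,0,0,0,0,0,0,0,0,0,0,0,0,0,0,0,0,0,0,0]'

```text
clock: 11.7
position: [0.6447, 0.0411, 0.3017]
ee_rot: [0.0, 0.01, 1.0, 0.0]
contact_force: [0.8, -1.0, -0.2]
width: 0.0001
```

```bash
python3 - <<'E'
from h import *
s=manip.get_state();print(s['position'],np.abs(s['qd']).max())
im=manip.get_image('wrist');cv2.imwrite('pics/w6.png',im[...,::-1]);C=cam('wrist',s);print(C[2])
r,d,p=masks(im)
for c,a,_ in blobs(r,100,90000):print('wrist red',c,a,onplane(C,c,.07))
for c,a,_ in blobs(p,100,9000):print('pale',c.round(1),a,onplane(C,c,.07).round(4),onplane(C,c,.046)[:2].round(4))
E
```

```text
[0.6446663  0.04109603 0.30174652] 0.004385884798050918
[0.56110589 0.04290859 0.44445116]
wrist red [337.83391813  29.04210526] 855 [0.51217625 0.057204   0.07      ]
pale [633.5   9.6] 251 [0.501  0.3461 0.07  ] [0.4971 0.3655]
pale [404.4 123.1] 2530 [0.6055 0.1285 0.07  ] [0.6083 0.1339]
pale [220.8  91.2] 1767 [ 0.5686 -0.0661  0.07  ] [ 0.5691 -0.073 ]
pale [258.8 100.5] 1780 [ 0.5788 -0.027   0.07  ] [ 0.5799 -0.0315]
pale [389.9 102.2] 1797 [0.5833 0.1119 0.07  ] [0.5848 0.1163]
pale [572.5 190.4] 4619 [0.6858 0.3265 0.07  ] [0.6938 0.3447]
pale [316.3 171.5] 1447 [0.6574 0.0317 0.07  ] [0.6636 0.031 ]
pale [282.8 195.6] 670 [ 0.6854 -0.0079  0.07  ] [ 0.6934 -0.0112]
```

View pics/w6.png

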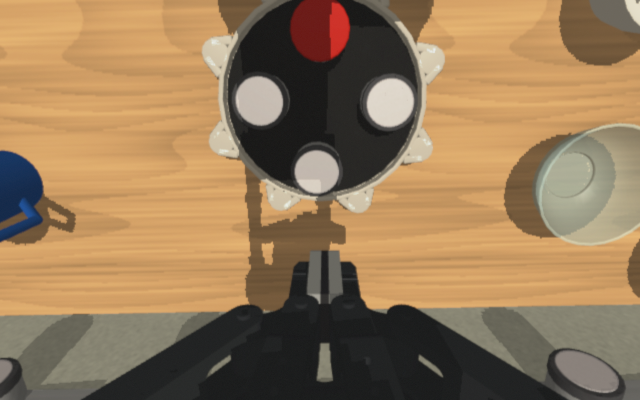

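```bash
python3 - <<'E'
from h import *
s=manip.get_state();C=cam('wrist',s);im=cv2.imread('pics/w6.png')[...,::-1].copy()
h=cv2.cvtColor(im,cv2.COLOR_RGB2HSV).astype(int)
red=((h[...,0]<8)|(h[...,0]>172))&(h[...,1]>170)&(h[...,2]>60);red[100:]=0
for c,a,m in sorted(blobs(red,500,9000),key=lambda t:-t[1])[:1]:
    cn=max(cv2.findContours(m.astype(np.uint8),0,1)[0],key=len)[:,0]
    X=np.array([onplane(C,q,.07)[:2] for q in cn])*1e3
    cc,R=cv2.minEnclosingCircle(X.astype(np.float32));print('red',c,a,onplane(C,c,.07),cc,R,'ellipse',onplane(C,cv2.fitEllipse(cn)[0],.07))
# mat edge: inner tray wall / mat boundary, hull of dark pixels in rows clear of the gripper
lo=h[...,2]<60;lo|=red;lo[215:]=0
t=max(blobs(lo,3000,90000),key=lambda t:t[1]);m=t[2].astype(np.uint8)
hull=cv2.convexHull(max(cv2.findContours(m,0,1)[0],key=len))[:,0];hull=hull[(hull[:,1]>3)]
def circ(P):
    f=lambda v:np.hypot(*(P-v[:2]).T)-v[2]
    s=least_squares(f,[.584,.039,.11],loss='soft_l1',f_scale=.001);return s.x.round(4),np.abs(s.fun).max().round(4)
for z in(.034,.046):print('mat',z,circ(np.array([onplane(C,q,z)[:2] for q in hull])),len(hull))
E
```

```text
red [319.79524439  28.8678996 ] 3028 [0.51174453 0.0392656  0.07      ] (511.69061279296875, 39.21398162841797) 30.003644943237305 ellipse [0.51175307 0.0392567  0.07      ]
mat 0.034 (array([0.5836, 0.0397, 0.1096]), np.float64(0.0045)) 48
mat 0.046 (array([0.583 , 0.0397, 0.1064]), np.float64(0.0044)) 48
```

```bash
python3 -c "
from rig import manip
print(manip.get_state()['clock']);print(manip.sign_off())"
```

```text
11.75
the job is handed in; nothing more can be done
None
```

I turned the turntable about 33° counter-clockwise, and the tin with the red lid now faces straight out of the cupboard to within my measuring error. I pushed one rim lobe with the shut fingertips, in one main push and one small correction. I then moved the arm clear and handed the job in at 11.75 s.

- **Final angle:** the overhead wrist view puts the red lid at (0.512, 0.039) and the tray's centre at (0.584, 0.040). That makes the direction about 180.3°, where 180° is square to the front. The lid's measured radius was 30.0 mm, as stated.
- **Cross-check:** the two fixed cameras gave 180.6° and 180.8°, counting the lid together with its red band. Triangulating between them gave about 180.2°.
- **Uncertainty:** estimates of the axis position differed by 1–2 mm between views, so the angle is good to about 1°.
- **Side effects:** the reported tool force was 1.6 N at most along any axis. All four tins stood upright on the mat in the last view. The arm never went near the mortar, jug, bowl or whisk.
- **Checks that failed:** some automatic fits of the lobe and tin positions in the fixed views were thrown off where bright areas ran together, so I ignored those. One wrist picture missed the turntable entirely.

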